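# Set a tape measure on a drawer front

### The arm

A 6-joint arm with a two-finger parallel gripper is mounted at the origin on the work surface. World frame = base frame: x ahead of the robot, y to its left, z up, the work surface at z = 0. Lengths are in m, angles in rad, forces in N, time in s.
With the tool pointing down it reaches from about 0.375 to 0.975 m from the base axis. Payload 3.8 kg.
Tool frame: the origin (TCP) lies on the centre line of the jaws, within the pads' length; the fingertips stand 14 mm ahead of it and the grasp point (between the pads) lies 5 mm behind it; z points along the fingers, y is the line along which they close (so a half turn about z gives the same grasp; the last joint's range is limited). The gripper opens to 85 mm and grips with 20 to 120 N. Pads are 22 mm wide; open, the fingers measure 114 mm over their backs; the gripper's body (76 mm by 85 mm) begins 54 mm behind the grasp point. The pads swing forward as they close: fully open they stand 13 mm farther back than shut.
Start: joints at [1.194, 0.264, 1.604, -0, 1.274, -0.037], TCP at [0.225, 0.636, 0.245] pointing down, gripper open.
Joint ranges: [-2.63, 2.63], [-0.94, 2.18], [0.31, 2.57], [-1.31, 4.45], [0, 2.66], [-2.55, 2.55]. Speed limits (rad/s): [2.57, 2.57, 3.14, 3.14, 3.14, 3.14].

### API

Orientations are given as a rotation vector (axis times angle).
In Python, from workcell import bot, eyes, spot_in gives the robot as it stands.
- The arm moves only by the tool carry_out, never from a script. Its argument "series" is text: rows parted by semicolons, each of 4 numbers parted by spaces: the shift along the world's x, y, z in m, then the turn about the world's z in degrees. In form: tx ty tz roll; .... A call has 1 to 20 rows; each row shifts and turns the commanded pose from where the row before left it; what a row does not reach is not made up. A row lasts 1/8 s, in which the tool goes at most 62.5 mm and 10.7 degrees, less where a joint would pass 70% of its speed; a pose out of reach is approached as far as the arm can. A call is refused whole if a number of a shift passes 0.0625 or a number of a turn 10.7, either way. A call with a gripper value outside its range is refused whole. "jaw" is the gripper command: -1 is shut, 1 is fully open, values between are in proportion, set as the call begins (left out, the last holds). The fingers move at their own pace and stop on an object; "grip_force" is the grip in N (left out, the last holds). Time passes only in rows, so rows that do not move let the fingers close. It gives the time, the measured TCP pose, the force, the opening and the grip force at its end, in the units of the state.
- bot.read_state(): the state, without advancing time (a new reading comes with each control period).
- eyes.read_camera(name): name is "scene" or "top" or "wrist"; returns (picture, depth): 384x512x3 uint8, blue, green, red; 384x512 float32, m along the optical axis (not along the pixel's ray), 0 where there is no reading.
- eyes.get_calibration(name): a dict with "K" (3x3 intrinsics, pixels), "distortion" ([k1, k2, p1, p2, k3] as OpenCV has them; the pictures are not rectified), "position" and "rotation" of the camera in the world; the wrist camera has in their place "T_tool_cam" (4x4, takes a point from camera to tool coordinates, whose origin is the TCP and whose axes are the flange's). Camera axes: x right, y down, z forward; pixel columns grow to the right and rows downward; lengths in m; the calibration is good to about 2 mm. A picture is of the moment at which its call begins: read the wrist's pose just before it. get_calibration takes no time and is no camera call.
- bot.finish_job(): hands the job in; it is judged then, once.
Trained networks look in the newest picture that a camera, given by its name, has taken for a name from the list of things; names that differ only in an ending like _2 or _b are one class to them, and where a whole thing is asked for, a point or a joint stands for the part that bears it (a point fixed in the world has none). Each returns a list of dicts, best first, with "score" (0 to 1); they miss things now and then, are a little off and sometimes report something else, mostly with a low value. They report only what shows in the picture. A call takes as long as a camera call.
- spot_in(camera, target): "rect" ([centre column, centre row, width, height] in pixels, round what is visible of it).
The state is a dict: "time": time; "q": joint angles; "joint_vel": joint speeds; "joint_torque": joint torques, N m; "tool_pos": TCP position; "tcp_rot": TCP orientation; "wrist_force": force on the tool from outside, world axes, zero at the start; "torque": the same for the moment, N m; "width": opening from 0.0 (shut) to 1.0 (fully open); "grip_force": force on a finger pad.
Only numpy, scipy, OpenCV 4.12 (cv2) and the standard library are available. Lean on these libraries where they do the work, as an engineer would, in place of code of your own. Each camera call takes 0.05 s, during which the arm holds its last target. There are 200 camera calls.

### The job

Take the yellow tape measure and hook the end of its blade over the left-hand end (as the robot sees it) of the grey drawer front, then back the case away along the board, against its spring, until the front of the case stands at the blue line. Set it down flat on the board, square with it, let go, and press the red thumb lock on top fully down, so that the tape stays set there. Leave the red tape measure where it is.

Things in the scene. Friction and masses are not known exactly. Their poses are not given: they have to be found in the camera images.
- tape_center (a point): Centre, half-way up, of the yellow tape measure's case: loose, 74 mm long (x), 40 mm wide (y), 62 mm tall (z, up), 0.5 to 0.7 kg. It starts upright on a 23 mm high stack of two tiles, which it can be lifted straight off. Its front, where the blade comes out, is at x = +37 mm, its underside at z = -31 mm. Grasp it from above across its width.
- hook (a point): Inner face of the steel hook at the end of the yellow tape's blade, 4 mm below the level of the case's underside; axes as tape_center. The hook is a plate 28 mm wide, 2.5 mm thick, reaching 11 mm below the case's underside. Wound in, its inner face is 43 mm ahead of the case's centre; drawn out, farther by that length.
- blade (a joint): Length of blade drawn out, 0 (wound in) to 0.17 m. A spring pulls it in with 1.1 N at 0, rising to 1.9 N at full length. If the case is set down on the board and let go of unlocked, its weight keeps it in place.
- lock (a joint): Travel of the red thumb lock, straight down: 0 unlocked, 0.005 m fully down. A block 20 x 22 mm on top of the case, centred 18 mm ahead of tape_center (its +x) and, unlocked, its top 41 mm above it (10 mm above the case). It moves at about 5 N, stays where it is left and clamps the blade when fully down.
- board_end (a point): Middle of the top edge of the drawer front's end to be hooked (the left one as the robot sees it). The drawer front is a flat grey board, 260 mm long, 130 mm wide and 19 mm thick, lying fixed on the counter. x points out of the board along its length, y across it, z up; the board's top is at this height and the board lies at x below 0.
- blue_line: Blue strip 7 mm wide stuck straight across the board's top, 78 to 142 mm from the hooked end; origin on its centre line in the middle of the board, x along the board towards the hooked end. (Another strip, in orange, is not the one.)
- red_center (a point): Centre of the other tape measure, red, of the same size, upright on another tile stack. Not to be used.

How it is judged:
On the way, in this order (a step that is already met when the one before it is completed fails the run):
1. the blade's hook bears on the left end of the drawer front and at least 50 mm of blade has been drawn out, unlocked (x of hook in the frame of board_end between -0.006 and 0.008 m and z of hook in the frame of board_end between -0.019 and 0 m and y of hook in the frame of board_end between -0.05 and 0.05 m and value of joint blade above 0.05 m and value of joint lock below 0.003 m), for 0.1 s.
2. with the case at the blue line and the hook on the end, the thumb lock is pressed down (x of hook in the frame of board_end between -0.006 and 0.008 m and z of hook in the frame of board_end between -0.019 and 0 m and y of hook in the frame of board_end between -0.05 and 0.05 m and x of tape_center in the frame of blue_line between -0.052 and -0.022 m and z of tape_center in the frame of board_end between 0.025 and 0.037 m and y of tape_center in the frame of board_end between -0.05 and 0.05 m and angle between the x axis of tape_center and the x axis of board_end, either way round below 0.175 rad and angle between tape_center's own z axis and vertical below 0.1 rad and value of joint lock above 0.004 m), for 0.1 s.
At the end, for the whole second after the job is handed in: Yellow case flat on the board (height 6 mm, 5 degrees), its front within 15 mm of the blue line, square within 10 degrees, within 50 mm of the board's middle; hook over the left end, inner face 6 mm inside to 8 mm clear of the end face; lock down 4 mm or more (all of step 2); the robot touches nothing.
It fails at once if the red tape measure is moved by more than 30 mm (distance of red_center from where it was at the start of the episode above 0.03 m).
It also fails if it takes over 56 s, if anything falls off the work surface, if the arm or the gripper's body presses on something with over 40 N, if the wrist force passes 120 N, or if a joint passes its speed limit or range.

## Working session

There is one attempt and no reset: what is moved stays moved. The work goes in short steps, Python scripts to look and compute and a tool call to move; the robot and the scene stay as the last step left them, time stands still between calls to the robot, and variables do not carry over. Pictures are saved under pics/ and viewed, at most 10 in all, crops included, and the job is handed in when it is done.

Besides the shell and the picture viewer there is one more tool, called after ">>>" as name(argument=value, ...), one argument or row to a line, values as JSON. carry_out: Moves the arm, as the interface text tells. Its arguments: {"type":"object","properties":{"series":{"type":"string"},"jaw":{"type":"number"},"grip_force":{"type":"number"}},"required":["series"]}

```bash
mkdir -p pics
cat > h.py <<'E'
import numpy as np, cv2
from workcell import bot, eyes, spot_in
from scipy.spatial.transform import Rotation as R
def cam(n):
    s=bot.read_state(); im,d=eyes.read_camera(n); c=eyes.get_calibration(n)
    if n=="wrist":
        T=np.eye(4);T[:3,:3]=R.from_rotvec(s["tcp_rot"]).as_matrix();T[:3,3]=s["tool_pos"]
        T=T@np.array(c["T_tool_cam"]);P,Q=T[:3,3],T[:3,:3]
    else:
        P=np.array(c["position"]);Q=np.array(c["rotation"])
        Q=Q if Q.shape==(3,3) else R.from_rotvec(Q).as_matrix()
    K=np.array(c["K"]);D=np.array(c["distortion"])
    return im,d,K,D,P,Q
def cloud(d,K,D,P,Q):
    h,w=d.shape;u,v=np.meshgrid(np.arange(w),np.arange(h))
    n=cv2.undistortPoints(np.stack([u,v],-1).reshape(-1,1,2).astype(float),K,D).reshape(h,w,2)
    p=np.dstack([n*d[...,None],d])
    W=p@Q.T+P; W[d<=0]=np.nan
    return W
E
python3 - <<'E'
from h import *
o=[]
for n in("top","scene"):
    im,d,*c=cam(n); np.savez(f"{n}.npz",im=im,W=cloud(d,*c)); o.append(im)
    for t in("tape_center","red_center","board_end","blue_line","lock"):
        print(n,t,[(np.round(r["rect"]),round(r["score"],2)) for r in spot_in(n,t)[:2]])
    print(n,c[2])
cv2.imwrite("pics/a.png",cv2.resize(np.vstack(o),(450,675))[:600] if 0 else cv2.resize(np.hstack(o),(800,300)))
E
```

```text
top tape_center [(array([388., 229.,  41.,  20.]), 0.7)]
top red_center [(array([151., 189.,  40.,  23.]), 0.67)]
top board_end [(array([287., 189., 124.,  85.]), 0.66)]
top blue_line [(array([275., 187.,   4.,  46.]), 0.71)]
top lock [(array([388., 224.,  11.,   7.]), 0.59)]
top [0.39078853 0.03661086 1.02120188]
scene tape_center [(array([130., 220.,  46.,  30.]), 0.76)]
scene red_center [(array([348., 169.,  32.,  21.]), 0.84)]
scene board_end [(array([238., 233., 143., 107.]), 0.83)]
scene blue_line [(array([251., 220.,  24.,  38.]), 0.61)]
scene lock [(array([133., 209.,   7.,   7.]), 0.56)]
scene [ 1.04523471 -0.1934794   0.85035258]
```

View pics/a.png

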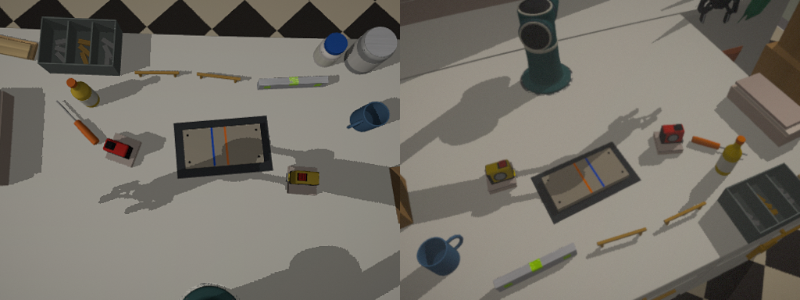

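Run:
```python
import numpy as np,cv2
z=np.load("top.npz");im=z["im"];W=z["W"]
def at(u,v):return np.round(np.nanmedian(W[v-1:v+2,u-1:u+2].reshape(-1,3),0),3)
for n,p in dict(tape=(388,229),red=(151,189),board=(287,189),l=(230,189),r=(340,189),t=(287,155),line=(275,187)).items():print(n,at(*p))
hsv=cv2.cvtColor(im,cv2.COLOR_BGR2HSV);H,S,V=cv2.split(hsv)
X,Y,Z=W[...,0],W[...,1],W[...,2]
def rect(m,n):
    p=W[m][:,:2].astype(np.float32)
    if len(p)<5: print(n,len(p));return
    r=cv2.minAreaRect(p);print(n,len(p),np.round(r[0],4),np.round(r[1],4),r[2],'z',np.nanmedian(W[m][:,2]))
ok=np.isfinite(Z)
rect(ok&(H>20)&(H<35)&(S>120)&(Z>.05),"yellow top")
rect(ok&(H>100)&(H<130)&(S>100)&(V>60)&(abs(Z-.02)<.01),"blue")
rect(ok&((H<8)|(H>172))&(S>130)&(Z>.09)&(np.arange(512)[None]>340),"lock")
m=(ok&(Z>.012)&(Z<.027)).astype(np.uint8)
n,l,s,c=cv2.connectedComponentsWithStats(m)
rect(l==l[170,300],"board")
```

```text
tape [ 0.443 -0.27   0.096]
red [0.524 0.296 0.085]
board [ 0.544 -0.037  0.019]
l [ 0.542  0.112 -0.   ]
r [ 0.55  -0.178  0.001]
t [ 0.637 -0.037  0.002]
line [ 0.547 -0.006  0.02 ]
yellow top 901 [0.569  0.0585] [0.8046 0.0553] 70.69927978515625 z 0.08800794364725306
blue 195 [ 0.5844 -0.2554] [0.1263 0.53  ] 8.707255363464355 z 0.019992604562452554
lock 78 [ 0.4496 -0.2669] [0.0189 0.0192] 1.81256103515625 z 0.0954145255450311
board 4943 [ 0.5489 -0.0328] [0.1309 0.2596] 6.2354559898376465 z 0.01935819793081217
```

The top view (800-px mosaic, left half) shows the yellow tape at about (303,180), the red tape at (118,148), the board at (222,146) and its blue line at (212,145). The hooked end is the one at +y, on the left of the picture. Next I measure the details.

Run:
```python
import numpy as np,cv2
z=np.load("top.npz");im=z["im"];W=z["W"]
H,S,V=cv2.split(cv2.cvtColor(im,cv2.COLOR_BGR2HSV));Z=W[...,2];ok=np.isfinite(Z)
U,VV=np.meshgrid(np.arange(512),np.arange(384))
def rect(m,n):
    p=W[m][:,:2].astype(np.float32);r=cv2.minAreaRect(p)
    print(n,len(p),np.round(r[0],4),np.round(r[1],4),round(r[2],1),'z',np.round(np.nanpercentile(W[m][:,2],[5,50,95]),4));return r
win=(U>350)&(U<425)&(VV>195)&(VV<260)&ok
rect(win&(Z>.075),"case top");rect(win&(Z>.01)&(Z<.04),"tiles")
rect(win&((H<8)|(H>172))&(S>130)&(Z>.08),"lock")
wb=(U>265)&(U<285)&(VV>160)&(VV<215)&ok
r=rect(wb&(H>95)&(H<130)&(S>80),"blue")
l=cv2.connectedComponents((ok&(Z>.012)&(Z<.027)).astype(np.uint8))[1]
r=rect(l==l[170,300],"board");print(cv2.boxPoints(r))
a=cv2.resize(im[190:265,345:430],None,fx=5,fy=5,interpolation=cv2.INTER_CUBIC)
b=cv2.resize(im[140:240,220:355],None,fx=2.7,fy=2.7,interpolation=cv2.INTER_CUBIC)
o=np.zeros((375,800,3),np.uint8);o[:a.shape[0],:425]=a;o[:b.shape[0],430:430+b.shape[1]]=b
cv2.imwrite("pics/b.png",cv2.convertScaleAbs(o,alpha=1.4))
```

```text
case top 539 [ 0.4483 -0.2858] [0.0755 0.0409] 87.9 z [0.0791 0.0852 0.0959]
tiles 765 [ 0.4424 -0.2891] [0.0992 0.0895] 87.2 z [0.0197 0.0237 0.0298]
lock 89 [ 0.4497 -0.2693] [0.0189 0.0254] 1.8 z [0.0863 0.095  0.0982]
blue 138 [0.5487 0.0015] [0.1336 0.0072] 6.5 z [0.0169 0.0197 0.0226]
board 4943 [ 0.5489 -0.0328] [0.1309 0.2596] 6.2 z [0.0163 0.0194 0.0224]
[[ 0.46972916  0.08915308]
 [ 0.49793085 -0.16896054]
 [ 0.6280701  -0.1547414 ]
 [ 0.5998684   0.10337222]]
```

View pics/b.png

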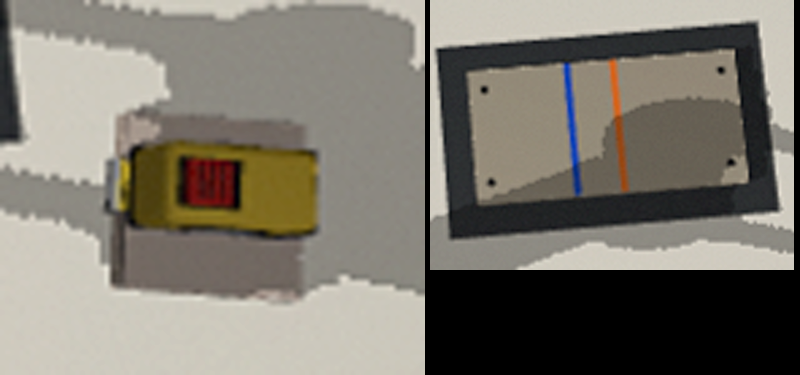

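The tape points to +y with yaw about 88°, so it needs about +8° to match the board axis at 96.2°. The blue line is about 96 mm from the hooked end. Checking the tool's yaw.

Run:
```python
from h import *
s=bot.read_state();print(s["time"],s["tool_pos"],s["width"],s["q"]);print(R.from_rotvec(s["tcp_rot"]).as_matrix().round(3))
```

```text
0.6 [0.22496401 0.63642754 0.24532559] 1.0008913544782585 [ 1.19410985e+00  2.63864443e-01  1.60395954e+00  4.02882770e-05
  1.27369468e+00 -3.69107794e-02]
[[-0.943  0.333 -0.   ]
 [ 0.333  0.943  0.   ]
 [ 0.     0.    -1.   ]]
```

>>> carry_out(
  series="0.0373 -0.045 0 -10.4; 0.0373 -0.045 0 -10.4; 0.0373 -0.045 0 -10.4; 0.0373 -0.045 0 -10.4; 0.0373 -0.045 0 -10.4; 0.0373 -0.045 0 -10.4; 0 -0.0594 0 -10.2; 0 -0.0594 0 0; 0 -0.0594 0 0; 0 -0.0594 0 0; 0 -0.0594 0 0; 0 -0.0594 0 0; 0 -0.0594 0 0; 0 -0.0594 0 0; 0 -0.0594 0 0; 0 -0.0594 0 0; 0 -0.0594 0 0; 0 0 0 0",
  jaw=1,
  grip_force=60,
)

```text
time: 2.85
tool_pos: [0.4484, -0.2908, 0.2455]
tcp_rot: [2.266, 2.174, -0.001]
wrist_force: [0.1, 0.2, 0.6]
width: 0.999
grip_force: 0.0
```

Run:
```python
from h import *
s=bot.read_state();print(s["time"],s["tool_pos"],R.from_rotvec(s["tcp_rot"]).as_matrix().round(3)[:2,1])
im,d,*c=cam("wrist");W=cloud(d,*c);Z=W[...,2];ok=np.isfinite(Z)
cv2.imwrite("pics/c.png",im)
H,S,V=cv2.split(cv2.cvtColor(im,cv2.COLOR_BGR2HSV))
near=np.hypot(W[...,0]-.449,W[...,1]+.287)<.08
for n,m in(("case",ok&near&(Z>.075)&(Z<.11)),("flat",ok&near&(Z>.080)&(Z<.0885)),("lock",ok&near&((H<8)|(H>172))&(S>130)&(Z>.086))):
    p=W[m][:,:2].astype(np.float32)
    if len(p)>5:
        r=cv2.minAreaRect(p);print(n,len(p),np.round(r[0],4),np.round(r[1],4),round(r[2],1),np.nanpercentile(W[m][:,2],[5,50,95]).round(4))
```

```text
2.85 [ 0.4484228  -0.29082138  0.2454794 ] [ 0.999 -0.041]
case 2973 [ 0.4521 -0.2869] [0.0738 0.0412] 87.4 [0.0802 0.0848 0.0952]
flat 2332 [ 0.4523 -0.2869] [0.073  0.0392] 86.9 [0.0817 0.0846 0.0862]
lock 538 [ 0.4526 -0.2692] [0.0239 0.0216] 87.2 [0.0869 0.0947 0.0961]
```

View pics/c.png

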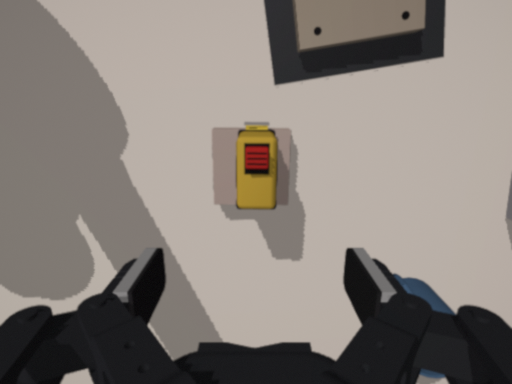

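The wrist view shows the yellow tape upright at pixel (257,168), hook up at (257,125) and lock at (257,158), between the open fingers. Its centre is at about (0.4515, -0.287), already aligned with the tool.

>>> carry_out(
  series="0.003 0.004 -0.05 -0.4; 0 0 -0.055 0; 0 0 -0.05 0; 0 0 -0.025 0; 0 0 -0.01 0; 0 0 0 0",
)

```text
time: 3.65
tool_pos: [0.452, -0.2821, 0.0554]
tcp_rot: [-2.267, -2.174, -0.0]
wrist_force: [0.4, 0.0, 0.1]
width: 1.003
grip_force: 0.0
```

>>> carry_out(
  series="0 0 0 0; 0 0 0 0; 0 0 0 0; 0 0 0 0; 0 0 0 0; 0 0 0 0",
  jaw=-1,
  grip_force=60,
)

```text
time: 4.4
tool_pos: [0.4521, -0.2836, 0.0566]
tcp_rot: [2.268, 2.172, -0.0]
wrist_force: [-2.7, 1.3, 6.1]
width: 0.46
grip_force: 62.5
```

>>> carry_out(
  series="0 0 0.02 0; 0 0 0.04 0; 0 0 0.04 0; 0.0123 0.0498 0 1.3; 0.0123 0.0498 0 1.3; 0.0123 0.0498 0 1.3; 0.0123 0.0498 0 1.2; 0.0123 0.0498 0 1.2; 0.0123 0.0498 0 1.2; 0.0123 0.0498 0 1.2; 0 0 0 0; 0 0 0 0",
)

```text
time: 5.9
tool_pos: [0.5366, 0.0655, 0.154]
tcp_rot: [-2.095, -2.339, 0.004]
wrist_force: [-0.1, -0.3, -7.2]
width: 0.464
grip_force: 62.2
```

```bash
cat > m.py <<'E'
from h import *
import sys
s=bot.read_state();print(s["time"],s["tool_pos"],s["wrist_force"],R.from_rotvec(s["tcp_rot"]).as_matrix().round(3)[:2,1])
o=[]
for n in("wrist","top","scene"):
    im,d,*c=cam(n);W=cloud(d,*c);np.savez(n+".npz",im=im,W=W);o.append(im)
crop=[o[0],o[1][130:230,215:350],o[2][180:300,160:320]]
cv2.imwrite(sys.argv[1],np.hstack([cv2.resize(crop[0],(400,300)),cv2.resize(crop[2],(400,300),interpolation=cv2.INTER_CUBIC)]))
W=np.load("top.npz")["W"];Z=W[...,2];im=o[1];H,S,V=cv2.split(cv2.cvtColor(im,cv2.COLOR_BGR2HSV))
def rect(W,m,n):
    p=W[m][:,:2].astype(np.float32)
    if len(p)>5:
        r=cv2.minAreaRect(p);print(n,len(p),np.round(r[0],4),np.round(r[1],4),round(r[2],1),np.nanpercentile(W[m][:,2],[5,50,95]).round(4))
for n in("wrist","top"):
    q=np.load(n+".npz");W=q["W"];Z=W[...,2];H,S,V=cv2.split(cv2.cvtColor(q["im"],cv2.COLOR_BGR2HSV));ok=np.isfinite(Z)&(np.hypot(W[...,0]-.54,W[...,1]-.02)<.14)
    rect(W,ok&(H>20)&(H<35)&(S>140)&(Z>.06),n+" yellow")
    rect(W,ok&((H<8)|(H>172))&(S>130)&(Z>.06),n+" lock")
    rect(W,ok&(H>95)&(H<130)&(S>90)&(abs(Z-.02)<.01),n+" blue")
    b=ok&(abs(Z-.019)<.008); u=np.array([-.1085,.994])
    print(n,"board end along u rel:",np.percentile((W[b][:,:2]-[.5348,.0963])@u,[90,98,99.5]).round(4))
E
python3 m.py pics/d.png
```

```text
5.9 [0.53661517 0.06550484 0.15397596] [-0.10253732 -0.32897003 -7.19152111] [0.994 0.11 ]
wrist yellow 11337 [0.5363 0.0738] [0.0405 0.0609] 5.6 [0.1313 0.1808 0.1827]
wrist lock 3575 [0.5361 0.0773] [0.0228 0.0278] 6.7 [0.1835 0.1917 0.1929]
wrist blue 7 [0.6116 0.01  ] [0.0017 0.0025] 43.5 [0.0186 0.0195 0.0205]
wrist board end along u rel: [-0.0025 -0.0001  0.0001]
top yellow 125 [0.5187 0.0631] [0.0354 0.0789] 5.3 [0.1248 0.1803 0.2817]
top blue 49 [0.5344 0.0017] [0.0945 0.0035] 6.4 [0.0176 0.0195 0.0218]
top board end along u rel: [-0.0467 -0.0055 -0.0017]
```

View pics/d.png

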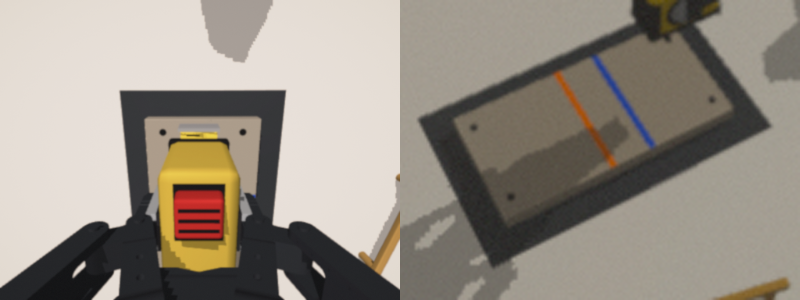

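The wrist view (400-px tile) shows the held tape pointing to the board end, with its hook at (200,128) and the lock at (198,215). The scene view shows it above the hooked end, square with the board. Locating the hook plate from this picture.

Run:
```python
import numpy as np
q=np.load("wrist.npz");W=q["W"];u=np.array([-.1085,.994]);v=np.array([.994,.1085])
P=(W[...,:2]-[.5348,.0963])
for r in range(154,192,3):print(r,(P[r,256]@u).round(4),(P[r,256]@v).round(4),W[r,256,2].round(4),q["im"][r,256])
```

```text
154 -0.0016 0.0006 0.0189 [141 158 175]
157 -0.0042 0.0006 0.0188 [139 154 168]
160 0.0113 0.0003 0.1148 [137 139 146]
163 0.0114 0.0003 0.1235 [143 146 151]
166 0.0103 0.0003 0.1259 [157 161 166]
169 0.0083 0.0003 0.1243 [ 98 176 200]
172 0.0063 0.0003 0.1225 [ 51 146 171]
175 nan nan nan [ 62 174 205]
178 0.0037 0.0003 0.1253 [32 68 80]
181 0.0033 0.0003 0.13 [ 41  92 112]
184 0.0024 0.0003 0.1327 [ 57 154 188]
187 0.0028 0.0003 0.1397 [ 57 154 188]
190 0.0027 0.0002 0.1445 [ 59 156 189]
```

>>> carry_out(
  series="0.0004 0 -0.04 0; 0 0 -0.04 0; 0 0 -0.013 0; 0 0 -0.004 0; 0 0 0 0; 0 0 0 0",
)

```text
time: 6.8
tool_pos: [0.5399, 0.0657, 0.0601]
tcp_rot: [2.096, 2.337, 0.004]
wrist_force: [0.1, -0.4, -5.9]
width: 0.46
grip_force: 62.2
```

```bash
python3 m.py pics/e.png
```

```text
6.8 [0.53987764 0.06565732 0.0600646 ] [ 0.13307163 -0.40337841 -5.91571707] [0.994 0.108]
wrist yellow 9769 [0.5397 0.0717] [0.0405 0.0566] 5.7 [0.0685 0.0873 0.0888]
wrist lock 3563 [0.5394 0.0773] [0.0229 0.028 ] 6.1 [0.0897 0.0978 0.0991]
wrist blue 25 [ 0.5479 -0.0006] [0.0703 0.0025] 7.2 [0.0188 0.0195 0.0202]
wrist board end along u rel: [-0.0016  0.0004  0.0111]
top yellow 72 [0.5181 0.0571] [0.0307 0.0743] 17.5 [0.0672 0.0873 0.1965]
top board end along u rel: [-0.0595 -0.0075 -0.002 ]
```

View pics/e.png

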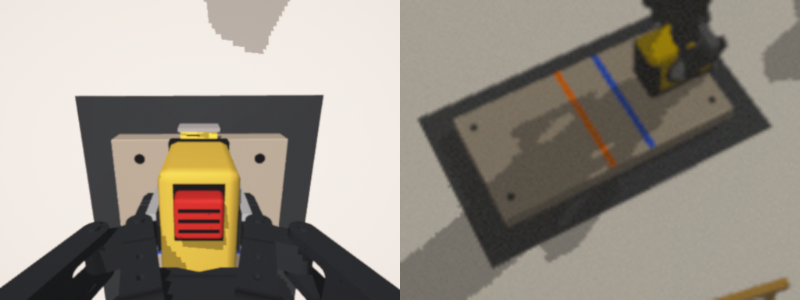

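The hook (wrist tile, (199,128)) is beyond the board's end edge, and the case is about 6 mm above the board. I lower it 4 mm and start drawing back.

>>> carry_out(
  series="0 0 -0.002 0; 0 0 -0.002 0; 0.0004 -0.004 0 0; 0.0005 -0.005 0 0; 0.0009 -0.008 0 0; 0.0011 -0.010 0 0; 0.0011 -0.010 0 0; 0.0011 -0.010 0 0; 0.0011 -0.010 0 0; 0.0011 -0.010 0 0; 0 0 0 0; 0 0 0 0",
)

```text
time: 8.45
tool_pos: [0.5456, -0.0014, 0.0543]
tcp_rot: [-2.098, -2.339, -0.0]
wrist_force: [-0.8, 1.7, -6.9]
width: 0.462
grip_force: 62.5
```

```bash
python3 m.py pics/f.png
python3 - <<'E'
import numpy as np
q=np.load("wrist.npz");W=q["W"];u=np.array([-.1085,.994])
P=(W[...,:2]-[.5348,.0963])
for r in range(70,192,5):print(r,(P[r,256]@u).round(4),W[r,256,2].round(4),q["im"][r,256])
E
```

```text
8.45 [ 0.54561581 -0.00140755  0.05431779] [-0.83893249  1.69824734 -6.89067502] [0.994 0.108]
wrist yellow 9411 [0.5455 0.0049] [0.0405 0.0564] 6.0 [0.0673 0.0816 0.0831]
wrist lock 3545 [0.5453 0.0102] [0.0228 0.0278] 5.7 [0.084  0.0921 0.0933]
wrist blue 1278 [0.5488 0.0015] [0.1297 0.0074] 6.2 [0.0184 0.0194 0.0204]
wrist board end along u rel: [-0.0067 -0.0007  0.0012]
top yellow 69 [0.5012 0.0011] [0.0737 0.0742] 82.5 [0.0649 0.0817 0.4467]
top board end along u rel: [-0.0062 -0.0009  0.0004]
70 -0.0107 0.0247 [ 89 233 249]
75 -0.0129 0.0238 [ 58 142 165]
80 -0.0152 0.0243 [ 89 232 249]
85 -0.0175 0.0246 [ 89 232 249]
90 -0.0197 0.0236 [ 89 232 249]
95 -0.0221 0.0237 [ 86 227 246]
100 -0.0244 0.0244 [ 88 231 249]
105 -0.0268 0.0237 [ 88 230 249]
110 -0.0292 0.0236 [ 87 231 248]
115 -0.0316 0.0245 [ 87 230 248]
120 -0.034 0.0252 [ 86 229 248]
125 -0.0365 0.0238 [ 87 230 248]
130 -0.039 0.0236 [ 87 230 248]
135 -0.0415 0.0239 [ 85 228 248]
140 -0.0439 0.0248 [ 87 230 248]
145 -0.0466 0.024 [ 86 229 248]
150 -0.0492 0.024 [ 85 229 248]
155 -0.0517 0.0249 [ 83 225 246]
160 -0.0543 0.0247 [ 85 229 248]
165 -0.0571 0.0241 [ 85 229 248]
170 -0.0598 0.0243 [ 85 228 247]
175 -0.0626 0.0238 [ 48 121 141]
180 -0.0638 0.0298 [36 54 64]
185 -0.0644 0.0372 [ 65 172 208]
190 -0.0646 0.0455 [ 66 173 209]
```

View pics/f.png

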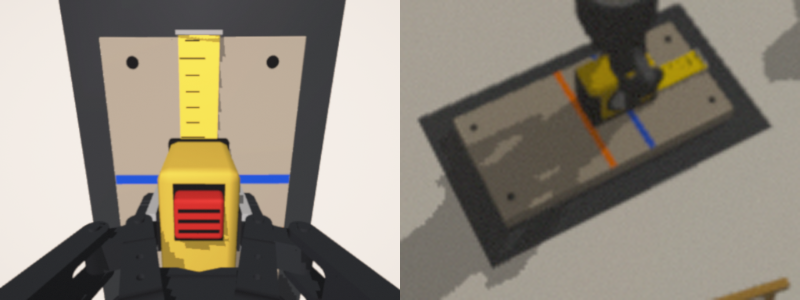

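The blade is out about 58 mm and the hook bears on the end (wrist tile, (199,32)). The blue line is at row 180 and the case front at row 140, so another 31 mm is needed. Then I set it down.

>>> carry_out(
  series="0.001 -0.009 0 0; 0.0011 -0.010 0 0; 0.0008 -0.007 0 0; 0.0005 -0.005 0 0; 0 0 0 0; 0 0 -0.001 0; 0 0 -0.0005 0; 0 0 0 0; 0 0 0 0",
)

```text
time: 9.72
tool_pos: [0.5492, -0.0322, 0.0529]
tcp_rot: [2.097, 2.339, 0.001]
wrist_force: [0.2, 1.8, -4.4]
width: 0.457
grip_force: 62.6
```

>>> carry_out(
  series="0 0 0 0; 0 0 0 0; 0 0 0 0; 0 0 0 0; 0 0 0.03 0; 0 0 0.05 0; 0 0 0.05 0; 0 0 0 0; 0 0 0 0",
  jaw=1,
)

```text
time: 10.85
tool_pos: [0.5488, -0.0324, 0.1827]
tcp_rot: [2.097, 2.339, 0.0]
wrist_force: [-0.2, 0.1, -1.0]
width: 1.001
grip_force: 0.0
```

```bash
python3 m.py pics/g.png
python3 - <<'E'
import numpy as np
q=np.load("wrist.npz");W=q["W"];u=np.array([-.1085,.994])
P=(W[...,:2]-[.5348,.0963])@u; Z=W[...,2]; c=(abs((W[...,:2]-[.5348,.0963])@[.994,.1085])<.015)
m=c&(Z>.05)&(Z<.085);print("case u range",np.percentile(P[m],[1,99]).round(4))
m=c&(Z>.003)&(Z<.03)&(P>-.02);print("hook end u",np.percentile(P[m&(q['im'][...,1]>0)],[50,95,99.5]).round(4))
E
```

```text
10.85 [ 0.54875229 -0.0324195   0.1827032 ] [-0.15669327  0.14497715 -0.96755807] [0.994 0.109]
wrist yellow 3105 [ 0.5502 -0.0341] [0.0389 0.0717] 6.0 [0.0754 0.0804 0.0818]
wrist lock 840 [ 0.5483 -0.0184] [0.0219 0.0243] 6.3 [0.0823 0.0907 0.0921]
wrist blue 698 [0.549  0.0014] [0.1283 0.0064] 6.7 [0.0182 0.0194 0.0208]
wrist board end along u rel: [-0.0125 -0.0018  0.0003]
top yellow 66 [ 0.5067 -0.0117] [0.0337 0.1097] 74.3 [0.0728 0.0809 0.4937]
top lock 76 [ 0.5114 -0.0081] [0.0212 0.0956] 73.4 [0.0841 0.0921 0.3667]
top board end along u rel: [-0.0099 -0.0017  0.0001]
case u range [-0.1675 -0.0957]
hook end u [-0.0083  0.0019  0.0085]
```

View pics/g.png

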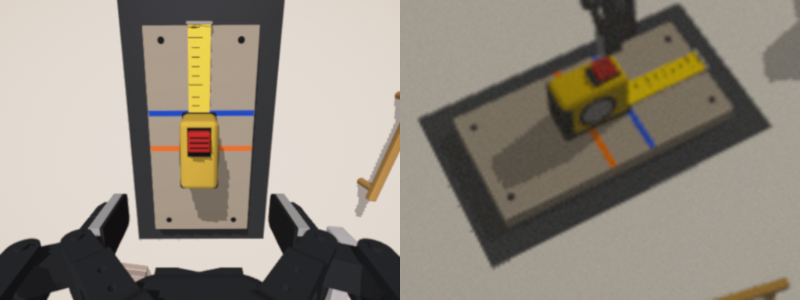

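The case stands flat and square with its front at the blue line (wrist tile, row 113), and the hook is over the end at row 23. Next I shut the jaws and press the lock at (0.548, -0.018).

>>> carry_out(
  series="-0.0003 0.007 0 0; 0 0.0069 0 0; 0 0 -0.02 0; 0 0 -0.02 0; 0 0 -0.02 0; 0 0 -0.012 0; 0 0 0 0; 0 0 0 0",
  jaw=-1,
  grip_force=20,
)

```text
time: 12.0
tool_pos: [0.5493, -0.0184, 0.1115]
tcp_rot: [2.097, 2.338, 0.001]
wrist_force: [-0.9, -0.2, 0.1]
width: -0.0
grip_force: 0.0
```

>>> carry_out(
  series="0 0 -0.002 0; 0 0 -0.002 0; 0 0 -0.002 0; 0 0 -0.002 0; 0 0 0 0",
)

```text
time: 12.62
tool_pos: [0.5489, -0.0185, 0.1031]
tcp_rot: [2.097, 2.339, 0.0]
wrist_force: [-0.4, -0.4, 4.2]
width: -0.002
grip_force: 1.8
```

>>> carry_out(
  series="0 0 -0.001 0; 0 0 -0.001 0; 0 0 -0.001 0; 0 0 0 0; 0 0 0 0",
)

```text
time: 13.25
tool_pos: [0.5488, -0.0185, 0.0998]
tcp_rot: [2.097, 2.339, 0.0]
wrist_force: [-0.1, -0.3, 4.4]
width: 0.001
grip_force: 2.1
```

>>> carry_out(
  series="0 0 -0.001 0; 0 0 -0.001 0; 0 0 0 0; 0 0 0 0",
)

```text
time: 13.75
tool_pos: [0.549, -0.0185, 0.099]
tcp_rot: [2.097, 2.339, 0.0]
wrist_force: [-4.0, -1.3, 10.6]
width: 0.002
grip_force: 5.6
```

>>> carry_out(
  series="0 0 -0.001 0; 0 0 0 0; 0 0 0 0",
)

```text
time: 14.12
tool_pos: [0.5492, -0.0185, 0.0989]
tcp_rot: [2.097, 2.338, 0.001]
wrist_force: [-5.0, 0.9, 17.1]
width: -0.0
grip_force: 8.2
```

>>> carry_out(
  series="0 0 0.01 0; 0 0 0.03 0; 0 0 0.05 0; 0 -0.014 0.03 0; 0 0 0 0; 0 0 0 0",
)

```text
time: 14.88
tool_pos: [0.5478, -0.0323, 0.2153]
tcp_rot: [-2.097, -2.337, 0.002]
wrist_force: [-0.1, -0.0, -0.0]
width: -0.002
grip_force: 0.0
```

```bash
python3 m.py pics/i.png
python3 - <<'E'
import numpy as np
q=np.load("wrist.npz");W=q["W"];u=np.array([-.1085,.994])
P=(W[...,:2]-[.5348,.0963])@u; Z=W[...,2]; c=(abs((W[...,:2]-[.5348,.0963])@[.994,.1085])<.015)
m=c&(Z>.05)&(Z<.085);print("case u range",np.percentile(P[m],[1,99]).round(4))
m=c&(Z>.003)&(Z<.03)&(P>-.02)&(P<.02);print("hook end u",np.percentile(P[m],[50,95,99.5]).round(4))
E
```

```text
14.875 [ 0.54777764 -0.03227719  0.21528974] [-0.07989845 -0.04509321 -0.01058501] [0.994 0.108]
wrist yellow 2505 [ 0.5503 -0.0342] [0.0388 0.0717] 5.8 [0.0758 0.0804 0.0819]
wrist lock 619 [ 0.5484 -0.0177] [0.0212 0.0223] 6.6 [0.0818 0.0847 0.0861]
wrist blue 578 [0.5498 0.001 ] [0.1286 0.0067] 6.2 [0.0183 0.0195 0.021 ]
wrist board end along u rel: [-0.0126 -0.0019  0.0001]
top yellow 102 [ 0.5069 -0.0147] [0.036  0.1143] 73.7 [0.0737 0.081  0.2571]
top lock 75 [ 0.506  -0.0071] [0.0206 0.1071] 73.7 [0.0832 0.0857 0.5891]
top board end along u rel: [-0.0103 -0.0018  0.0002]
case u range [-0.1674 -0.0958]
hook end u [-0.0079  0.0013  0.0022]
```

View pics/i.png

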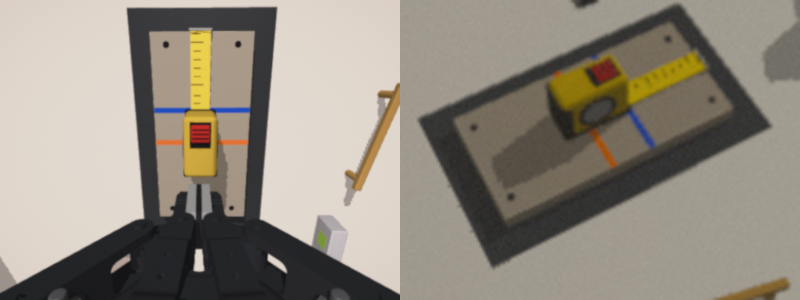

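The lock top dropped from 0.0907 to 0.0847 m, so it is fully down. The case front is at the blue line (wrist tile, row 110), the hook is on the end (row 30), and the gripper is clear.

```bash
python3 -c "
from workcell import bot
print(bot.finish_job())"
```

```text
the job is handed in; nothing more can be done
None
```

I handed the job in: the yellow tape is hooked over the board's left end, the case stands flat and square with its front at the blue line, and the lock is fully down; the red tape was not touched, and no verdict came back.

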